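# Set and clamp the rotary specimen stage

### The arm

A 7-joint arm with a two-finger parallel gripper is mounted at the origin on a cart in front of the work surface, level with it; the furniture and walls round the work are solid. World frame = base frame: x ahead of the robot, y to its left, z up, the work surface at z = 0. Lengths are in mm, angles in degrees, forces in N, time in s.
With the tool pointing down it reaches from about 425 to 875 mm from the base axis. Payload 8.4 kg.
Tool frame: the origin (TCP) lies at the very end of the fingers, on their centre line; the grasp point (between the pads) lies 19 mm behind it (r.tcp_to_grasp is the distance from the TCP to the grasp point, in mm); x points along the fingers, y is the direction in which the jaws open and shut, and the axes are right-handed (so a half turn about x gives the same grasp; the last joint's range is limited). The gripper opens to 85 mm and grips with 20 to 120 N. Pads are 22 mm wide; open, the fingers measure 114 mm over their backs; the gripper's body (76 mm by 85 mm) begins 54 mm behind the grasp point. The pads swing forward as they close: fully open they stand 13 mm farther back than shut.
Start: joints at [65.821, 19.091, 2.286, 83.961, -0.768, 76.965, -3.352], TCP at [206.172, -616.407, 231.308] pointing down, gripper open.
Joint ranges: [-147.57, 147.57], [-21.85, 119.76], [-74.77, 79.35], [14.55, 137.4], [-85.83, 265.84], [4.83, 119.75], [-152.11, 152.11]. Speed limits (degrees/s): [127.2, 127.2, 159.86, 159.86, 180, 180, 180].

### API

Orientations are given as [roll, pitch, yaw] about the fixed x, y, z axes, in that order (R = Rz(yaw) Ry(pitch) Rx(roll)).
In Python, from workcell import r gives the robot as it stands.
- The arm moves only by the tool move_arm, never from a script. Its argument "targets" is one flat list of numbers, 5 for each row, row after row: the shift along the tool's x, y, z in m, then the turn about the tool's x in degrees, then the finger opening in m, from 0 to 0.0854. A call has 1 to 12 rows; each row is the pose to reach, as a shift and turn from the pose measured when the call began, along the tool's axes at that moment; what a row does not reach only later rows make up. A row lasts 1/10 s, in which the tool goes at most 50 mm and 8.59 degrees, less where a joint would pass 70% of its speed; a pose out of reach is approached as far as the arm can. A call with a gripper value outside its range is refused whole. The fingers move at their own pace and stop on an object; "force" is the grip in N (left out, the last holds). Time passes only in rows, so rows that repeat a pose let the fingers close. It gives the time, the measured TCP pose, the force and the opening at its end, in the units of the state.
- r.get_state(): the state, without advancing time (a new reading comes with each control period).
- r.capture(name): name is "scene" or "top"; returns a dict with "color" (384x512x3 uint8, red, green, blue), "camera_matrix" (3x3 intrinsics, pixels), "k1" (the pictures are not rectified: a ray, as slopes to the right and down, at radius r is drawn at 1 + k1 r^2 times it, then the intrinsics apply), "extrinsics" (4x4, takes a point from camera to world coordinates). Camera axes: x right, y up, looking along -z (the intrinsics and any distortion apply to the point x, -y, -z); pixel columns grow to the right and rows downward; lengths in mm; the calibration is good to about 2 mm. A picture is of the moment at which its call begins. There is no depth.
- r.finish_job(): hands the job in, once; it reports no verdict.
Trained networks look in the newest picture that a camera, given by its name, has taken for a name from the list of things; names that differ only in an ending like _2 or _b are one class to them, and where a whole thing is asked for, a point or a joint stands for the part that bears it (a point fixed in the world has none). Each returns a list of dicts, best first, with "confidence" (0 to 1); they miss things now and then, are a little off and sometimes report something else, mostly with a low value. They report only what shows in the picture. A call takes as long as a camera call.
- r.trace(camera, name): "region" (384x512 bool, what is visible of it).
- r.mark_of(camera, name): "location" ([x, y, z] in mm, in world coordinates, good to about 4 mm: a listed point, or the origin of a listed thing).
The state is a dict: "clock": time; "joint_pos": joint angles; "qvel": joint speeds; "effort": joint torques, N m; "position": TCP position; "orientation": TCP orientation; "contact_force": force on the tool from outside, world axes, zero at the start; "torque": the same for the moment, N m; "gripper_width": finger opening in mm.
Only numpy, scipy, OpenCV 4.12 (cv2) and the standard library are available. Lean on these libraries where they do the work, as an engineer would, in place of code of your own. Each camera call takes 0.05 s, during which the arm holds its last target. There are 200 camera calls.

### The job

With the gripper's fingers shut, push the finger post to turn the black rotary stage until its white index line points at the red marker peg, and leave it there at rest. Then push the orange-knobbed clamp lever outward, away from the dial, fully home against its stop, without upsetting that setting, and draw the hand clear. Grip nothing, keep off the plate clipped on the stage, and do not move the things standing around; the clamp must stay open until the index is on the red peg.

Things in the scene. Friction and masses are not known exactly. Their poses are not given: they have to be found in the camera images.
- dial (a joint): Turning angle (rad) of the black stage, counter-clockwise seen from above positive; 0 = index line along the base's +x axis. Range -2.6 to 2.6; the pegs lie at 50, 100, -40 and -80 degrees, which peg at which angle varies. Plain friction, about 1.2 N at the finger post; it stays where it is left.
- dial_axis (a point): Centre of the stage's top face, 22 mm above the worktop, on its upright turning axis. Its axes turn with the stage: x points along the white index line, z up. The stage is a black disc 132 mm across. A fixed counting plate 95 x 35 mm, 12 mm thick (top 34 mm above the worktop), is clipped on its centre, long side along y; the clips at its ends (y = +-36 mm, x = -2 to 31 mm) reach 37 mm above the worktop.
- index_tip (a point): Outer end of the white index line, on the rim of the stage, 66 mm from the axis. The line is 3 mm wide, 30 mm long, radial.
- finger_post (a point): The upright aluminium finger post on the stage, straight opposite the index line, 52 mm from the axis: round, 16 mm diameter, from 22 to 57 mm above the worktop (22 mm diameter foot, 4 mm high). The point is on its axis, 42 mm above the worktop. Its axes are those of the stage.
- red_peg: Red marker peg, 11 mm diameter, 10 mm high, fixed on the grey scale ring 77.5 mm from the stage's axis at the outer end of a long scale line; origin at the centre of its underside, 14 mm above the worktop. Blue, yellow and green pegs of the same kind stand at the other three long lines.
- base: Fixed grey base of the stage: disc 176 mm across, 14 mm high, with a lug to its +y side that carries the clamp (lug 56 mm wide, 12 mm high, ending 163 mm from the axis). Origin at the centre of its underside, on the stage's axis; z up.
- clamp (a joint): Angle (rad) of the clamp lever: 0 = open, pointing to the base's -x; grows clockwise seen from above, as the knob swings outward to the base's +y, to its stop at 1.05 = fully clamped. Plain friction, about 1 N at the knob; it has no effect on the stage's friction.
- clamp_pivot (a point): Pivot of the clamp lever (upright axis), 125 mm along the base's +y from the stage's axis, 26 mm above the worktop. Its x axis points from the knob to the pivot.
- clamp_knob (a point): Orange upright knob at the end of the lever, 60 mm from the pivot: round, 18 mm diameter, from 34 to 60 mm above the worktop; the point is on its axis 47 mm above the worktop. The dark lever arm below it is 11 mm wide with its top 30 mm above the worktop.
- specimen_plate: The counting plate clipped on the stage, light frame with a dark window, 95 x 35 x 12 mm; origin at the centre of its underside on the stage's axis. Not to be touched.
- lamp_supply: Black fixed lamp supply box behind the clamp side of the stage, 160 x 200 mm and 121 mm high; origin at the worktop, 10 mm in front of its centre, x axis pointing away from its front. It comes near the stage: keep wide parts of the hand clear of it.
- oil_dropper: Small brown dropper bottle with red top, 34 mm wide, 94 mm high, loose, bystander; origin under its centre.
- weight_1: Brass weight 27 mm wide, 32 mm high, in the wooden block, bystander; origin under its centre.
- weight_2: Brass weight 23 mm wide, 26 mm high, in the wooden block, bystander; origin under its centre.
- weight_3: Brass weight 19 mm wide, 21 mm high, in the wooden block, bystander; origin under its centre.
- sample_cup: Sample cup with a red screw lid, 66 mm across, 64 mm high, loose, bystander; origin under its centre.
- amber_vial: Amber glass vial 25 mm across, 34 mm high, loose, bystander; origin under its centre.
- marker: White and blue marker pen lying flat, 132 mm long, 17 mm high, loose, bystander; origin under its centre.

How it is judged:
By the outcome, as a careful person would: the job done as asked, in the order asked, and still so for the second after the job is handed in, with the robot touching nothing.
It also fails if it takes over 61 s, if anything falls off the work surface, if the arm or the gripper's body presses on something with over 40 N, if the wrist force passes 120 N, or if a joint passes its speed limit or range.

## Working session

There is one attempt and no reset: what is moved stays moved. The work goes in short steps, Python scripts to look and compute and a tool call to move; the robot and the scene stay as the last step left them, time stands still between calls to the robot, and variables do not carry over. Pictures are saved under pics/ and viewed, about 8 in all and at most 12, crops included, and the job is handed in when it is done.

Besides the shell and the picture viewer there is one more tool, called after "Call:" by a JSON object that holds its "name" and its "arguments", one argument or row to a line. move_arm: Moves the arm, as the interface text tells. Its arguments: {"type":"object","properties":{"targets":{"type":"array"},"force":{"type":"number"}},"required":["targets"]}

```bash
mkdir -p pics; cat > h.py <<'E'
import numpy as np,cv2
from workcell import r
def proj(c,P):
    E=np.array(c["extrinsics"]);K=np.array(c["camera_matrix"])
    p=(np.atleast_2d(P)-E[:3,3])@E[:3,:3]
    s=np.c_[p[:,0]/-p[:,2],-p[:,1]/-p[:,2]];s=s*(1+c["k1"]*(s**2).sum(1,keepdims=True))
    return s@K[:2,:2].T+K[:2,2]
def back(c,uv,z):
    E=np.array(c["extrinsics"]);K=np.array(c["camera_matrix"])
    d=(np.atleast_2d(uv).astype(float)-K[:2,2])@np.linalg.inv(K[:2,:2]).T;s=d.copy()
    for _ in range(20): s=d/(1+c["k1"]*(s**2).sum(1,keepdims=True))
    w=np.c_[s[:,0],-s[:,1],-np.ones(len(s))]@E[:3,:3].T
    return E[:3,3]+w*((z-E[2,3])/w[:,2:])
E
python3 - <<'E'
from h import *
for n in("top","scene"):
    c=r.capture(n);cv2.imwrite(f"pics/{n}0.png",cv2.resize(c["color"][:,:,::-1],(800,600),interpolation=cv2.INTER_CUBIC))
    for t in "dial_axis index_tip finger_post red_peg clamp_pivot clamp_knob lamp_supply oil_dropper sample_cup amber_vial marker weight_1".split():
        l=r.mark_of(n,t)
        print(n,t,[(np.round(d["location"]).tolist(),round(d["confidence"],2)) for d in l[:2]])
s=r.get_state();print(s)
E
```

```text
top dial_axis [([518.0, 155.0, 20.0], 0.85)]
top index_tip [([517.0, 154.0, 26.0], 0.65)]
top finger_post [([468.0, 163.0, 39.0], 0.85), ([688.0, -58.0, 2.0], 0.28)]
top red_peg []
top clamp_pivot []
top clamp_knob [([517.0, 154.0, 21.0], 0.72), ([478.0, 288.0, 44.0], 0.69)]
top lamp_supply []
top oil_dropper [([581.0, -204.0, 1.0], 0.6)]
top sample_cup [([577.0, -98.0, 3.0], 0.79)]
top amber_vial [([687.0, -57.0, 1.0], 0.51)]
top marker [([384.0, -118.0, -2.0], 0.72), ([473.0, -80.0, 15.0], 0.42)]
top weight_1 [([460.0, -46.0, 7.0], 0.6), ([489.0, -101.0, 11.0], 0.59)]
scene dial_axis [([518.0, 155.0, 22.0], 0.63), ([536.0, 276.0, 31.0], 0.23)]
scene index_tip [([582.0, 148.0, 20.0], 0.88), ([473.0, -73.0, 11.0], 0.44)]
scene finger_post [([464.0, 159.0, 39.0], 0.96)]
scene red_peg [([468.0, 160.0, 41.0], 0.72)]
scene clamp_pivot [([538.0, 276.0, 24.0], 0.55), ([460.0, -47.0, 12.0], 0.21)]
scene clamp_knob [([478.0, 289.0, 50.0], 0.5), ([459.0, -47.0, 11.0], 0.42)]
scene lamp_supply []
scene oil_dropper [([580.0, -205.0, -0.0], 0.55)]
scene sample_cup [([575.0, -99.0, 2.0], 0.86)]
scene amber_vial [([690.0, -61.0, -4.0], 0.73)]
scene marker [([379.0, -115.0, 3.0], 0.8)]
scene weight_1 [([461.0, -44.0, 14.0], 0.67), ([472.0, -71.0, 7.0], 0.54)]
{'clock': 1.3, 'joint_pos': array([65.82228473, 19.0918855 ,  2.28584527, 83.9605332 , -0.76661446,
       76.96646468, -3.35284967]), 'qvel': array([-0.02452654, -0.00476173,  0.03990871,  0.05767082,  0.10910802,
       -0.06798917, -0.01496324]), 'effort': array([ 4.34338681e-04, -6.58304000e+01,  1.36327285e+00, -4.05823016e+01,
        1.65905873e-02,  3.07081085e-03,  2.03885276e-05]), 'position': array([ 206.15825879, -616.41034733,  231.30332157]), 'orientation': array([-76.82988225,  89.9962845 , 121.6618024 ]), 'contact_force': array([ 0.9184291 , -0.38771984, -0.79541039]), 'torque': array([-0.00936227, -0.00194302, -0.02823989]), 'gripper_width': 85.28782578873698}
```

View pics/top0.png

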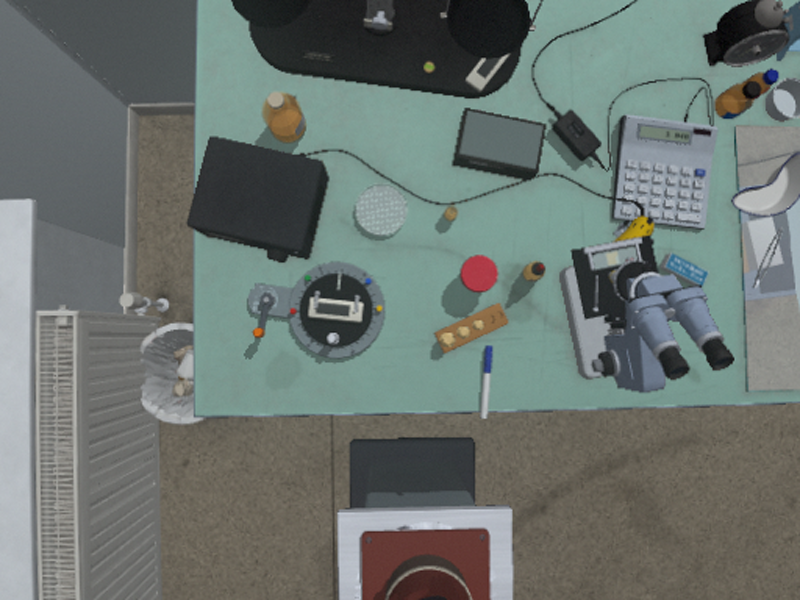

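View pics/scene0.png

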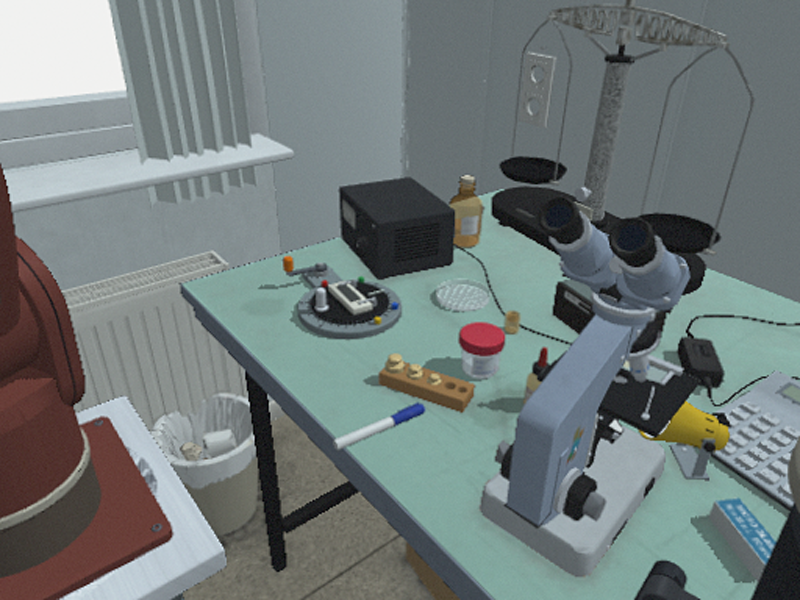

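The top view shows the dial at about (338,310), the post at (333,338) and the index pointing up. The red peg is at (293,311) and the orange knob at (258,332). The red peg is therefore the base +100° one, so the stage needs roughly +97° CCW. Next I refine these positions with colour segmentation.

```bash
cat >> h.py <<'E'
def blob(c,name,P,rad=14):
    hsv=cv2.cvtColor(c["color"],cv2.COLOR_RGB2HSV).astype(int);H,S,V=hsv[...,0],hsv[...,1],hsv[...,2]
    m={"red":((H<6)|(H>172))&(S>140)&(V>70),"green":(H>45)&(H<80)&(S>130),"blue":(H>105)&(H<125)&(S>130),
       "yellow":(H>20)&(H<33)&(S>140),"orange":(H>=6)&(H<19)&(S>170)&(V>120),"white":(S<45)&(V>150)}[name]
    u,v=proj(c,P)[0];yy,xx=np.mgrid[:384,:512];m&=np.hypot(xx-u,yy-v)<rad
    return (np.array([xx[m].mean(),yy[m].mean()]),int(m.sum())) if m.any() else (None,0)
E
python3 - <<'E'
from h import *
from scipy.spatial.transform import Rotation as Ro
c=r.capture("top")
A=np.array([518,155,22.])
a=lambda d:(np.cos(np.radians(d)),np.sin(np.radians(d)))
pk={}
for n,d in(("red",100),("green",50),("blue",-40),("yellow",-80)):
    x,y=a(d-9.4);uv,k=blob(c,n,[518+77.5*x,155+77.5*y,20],10)
    if k: pk[d]=back(c,uv,21)[0];print(n,uv,k,pk[d].round(1))
# fit axis+yaw
from scipy.optimize import least_squares
f=lambda p:np.ravel([pk[d][:2]-p[:2]-77.5*np.array(a(d+p[2])) for d in pk])
s=least_squares(f,[518,155,-9.4]);print("axis,yaw",s.x.round(2),s.fun.round(1))
uv,k=blob(c,"orange",[478,288,55],10);print("knob",k,back(c,uv,54)[0].round(1))
uv,k=blob(c,"white",[466,161,57],6);print("post",uv,k,back(c,uv,52)[0].round(1))
print(proj(c,[518,155,22]))
u,v=proj(c,A)[0];u,v=int(u),int(v)
cv2.imwrite("pics/t1.png",cv2.resize(c["color"][v-50:v+50,u-75:u+58,::-1],(798,600),interpolation=cv2.INTER_NEAREST));print(u-75,v-50)
t=r.get_state();print(Ro.from_euler("xyz",t["orientation"],degrees=True).as_matrix().round(3))
E
```

```text
red [187. 199.] 9 [515.2 231.6  21. ]
green [196.4 177.3] 10 [576.  204.7  21. ]
blue [235.38461538 179.61538462] 13 [567.9  94.9  21. ]
yellow [242.125 197.125] 8 [518.2  76.6  21. ]
axis,yaw [516.99 153.9   -9.08] [-0.5  0.2  0.5  0.   0.1 -0.4 -0.   0.2]
knob 24 [479.  288.1  54. ]
post [212.19230769 215.46153846] 26 [468.  158.6  52. ]
[[214.20465423 197.59653456]]
139 147
[[-0.     0.317 -0.948]
 [ 0.    -0.948 -0.317]
 [-1.    -0.    -0.   ]]
```

View pics/t1.png

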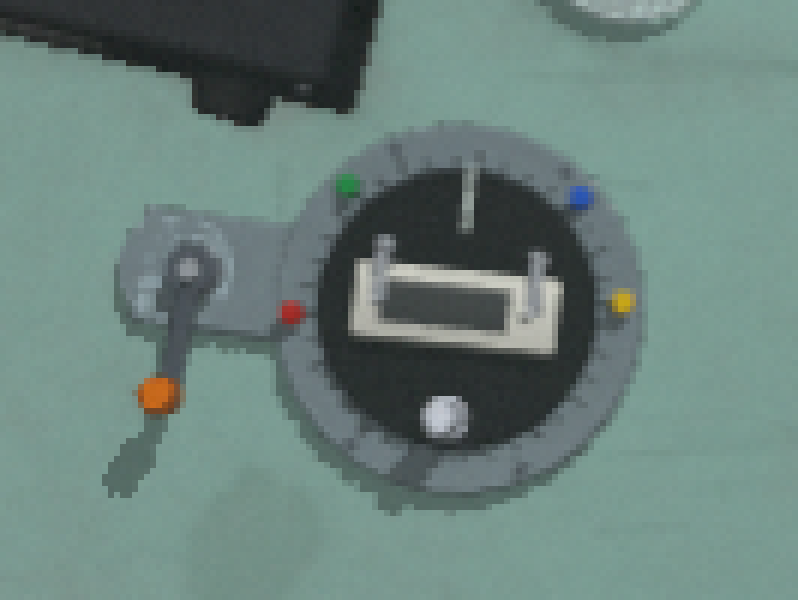

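```bash
cat >> h.py <<'E'
from scipy.spatial.transform import Rotation as Ro
def rows(W,dec=4):
    """W: world x,y,z, world angle of tool y (deg) -> rows from present pose"""
    s=r.get_state();M=Ro.from_euler("xyz",s["orientation"],degrees=True).as_matrix();y0=np.degrees(np.arctan2(M[1,1],M[0,1]))
    for w in W:
        t=M.T@(np.array(w[:3])-s["position"])/1000
        print(", ".join(f"{v:g}" for v in t.round(dec)),f", {round(-((w[3]-y0+180)%360-180),1):g}, 0,")
    print("now",s["clock"],s["position"].round(1),round(y0,1),s["contact_force"].round(1),s["gripper_width"].round(1))
E
python3 - <<'E'
from h import *
W=[]
for R in(600,555,510,465): W.append((R*np.cos(np.radians(-71.5)),R*np.sin(np.radians(-71.5)),231,-71.5))
for i,az in enumerate((-66,-60,-54,-48,-42,-36,-30,-24)): W.append((455*np.cos(np.radians(az)),455*np.sin(np.radians(az)),231,-71.5+8*(i+1)))
rows(W,3)
E
```

```text
0, -0.05, -0 , -0, 0,
0, -0.095, -0 , -0, 0,
0, -0.14, -0 , -0, 0,
0, -0.185, -0 , -0, 0,
0, -0.197, -0.044 , -8, 0,
0, -0.204, -0.091 , -16, 0,
0, -0.216, -0.137 , -24, 0,
0, -0.233, -0.181 , -32, 0,
0, -0.254, -0.224 , -40, 0,
0, -0.28, -0.264 , -48, 0,
0, -0.309, -0.302 , -56, 0,
0, -0.343, -0.335 , -64, 0,Traceback (most recent call last):
  File "<stdin>", line 5, in <module>
  File "h.py", line 27, in rows
    print("now",s["clock"],s["position"].round(1),round(y0,1),s["contact_force"].round(1),s["gripper_width"].round(1))
                                                                                          ^^^^^^^^^^^^^^^^^^^^^^^^
AttributeError: 'float' object has no attribute 'round'
```

Call:
{"name": "move_arm", "arguments": {
  "targets": [0,-0.05,0,0,0,0,-0.095,0,0,0,0,-0.14,0,0,0,0,-0.185,0,0,0,0,-0.197,-0.044,-8,0,0,-0.204,-0.091,-16,0,0,-0.216,-0.137,-24,0,0,-0.233,-0.181,-32,0,0,-0.254,-0.224,-40,0,0,-0.28,-0.264,-48,0,0,-0.309,-0.302,-56,0,0,-0.343,-0.335,-64,0]
}}

```text
clock: 2.55
position: [416.3, -183.2, 231.6]
orientation: [84.2, 90.0, -13.0]
contact_force: [0.7, 0.3, -0.1]
gripper_width: -0.1
```

```bash
sed -i 's/s\["gripper_width"\].round(1)/round(s["gripper_width"],1),s["joint_pos"].round(0)/' h.py
python3 - <<'E'
from h import *
W=[]
for az in (-18,-12,-6,0,6,12,18): W.append((470*np.cos(np.radians(az)),470*np.sin(np.radians(az)),231,-5))
A=np.array([517,154]);th=np.radians(174.6)
p=A+51*np.array([np.cos(th),np.sin(th)])-33*np.array([-np.sin(th),np.cos(th)])
print(p)
for z in(190,150,110,80): W.append((*p,z,-5))
rows(W,3)
E
```

```text
[469.33191414 191.65306881]
0.001, 0.026, -0.041 , -2.2, 0,
0.001, 0.032, -0.09 , -2.2, 0,
0.001, 0.034, -0.139 , -2.2, 0,
0.001, 0.03, -0.188 , -2.2, 0,
0.001, 0.022, -0.237 , -2.2, 0,
0.001, 0.008, -0.284 , -2.2, 0,
0.001, -0.011, -0.33 , -2.2, 0,
0.042, 0.006, -0.379 , -2.2, 0,
0.082, 0.006, -0.379 , -2.2, 0,
0.122, 0.006, -0.379 , -2.2, 0,
0.152, 0.006, -0.379 , -2.2, 0,
now 2.55 [ 416.3 -183.2  231.6] -7.2 [ 0.7  0.3 -0.1] -0.1 [ 42.  -3. -23. 109.  -1.  74.  12.]
```

Call:
{"name": "move_arm", "arguments": {
  "targets": [0.001,0.026,-0.041,-2.2,0,0.001,0.032,-0.09,-2.2,0,0.001,0.034,-0.139,-2.2,0,0.001,0.03,-0.188,-2.2,0,0.001,0.022,-0.237,-2.2,0,0.001,0.008,-0.284,-2.2,0,0.001,0.0,-0.33,-2.2,0,0.001,0.006,-0.379,-2.2,0,0.042,0.006,-0.379,-2.2,0,0.082,0.006,-0.379,-2.2,0,0.122,0.006,-0.379,-2.2,0,0.152,0.006,-0.379,-2.2,0]
}}

```text
clock: 3.75
position: [468.9, 191.7, 77.3]
orientation: [-33.8, 90.0, -128.8]
contact_force: [0.1, -0.4, -0.1]
gripper_width: 0.2
```

```bash
python3 - <<'E'
from h import *
A=np.array([517,154])
def W(a,off,z):
    th=np.radians(a);return (*(A+52*np.array([np.cos(th),np.sin(th)])-off*np.array([-np.sin(th),np.cos(th)])),z,a-180)
rows([W(174.6,33,60),W(174.6,33,41),W(174.6,33,41)],3)
c=r.capture("top");u,v=proj(c,[490,180,22])[0].astype(int)
cv2.imwrite("pics/t2.png",cv2.resize(c["color"][v-50:v+50,u-66:u+67,::-1],(798,600),interpolation=cv2.INTER_NEAREST))
E
```

```text
0.017, -0.001, -0 , 0.4, 0,
0.036, -0.001, -0 , 0.4, 0,
0.036, -0.001, -0 , 0.4, 0,
now 3.75 [468.9 191.7  77.3] -5.0 [ 0.1 -0.4 -0.1] 0.2 [ 13.  16. -45. 112.  14.  58. -43.]
```

View pics/t2.png

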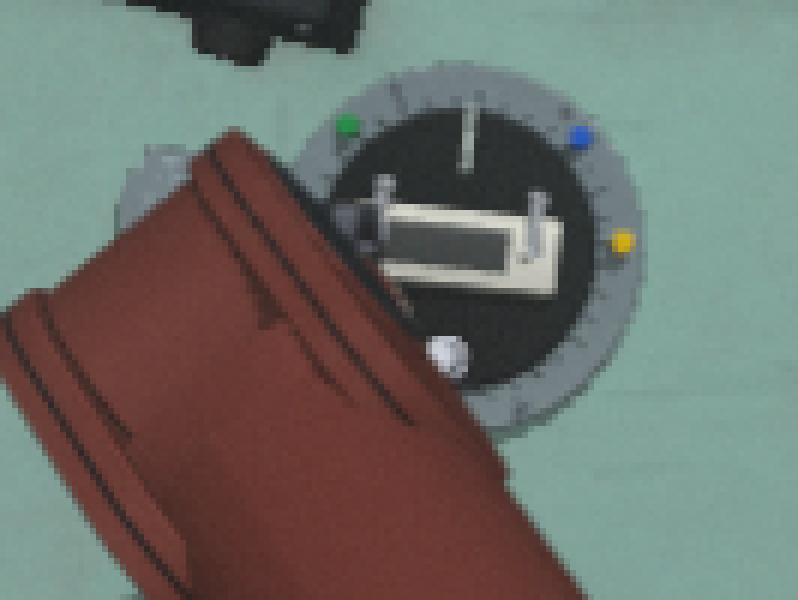

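The picture shows the hand left of the post, with the arm above. The index at (470,105) and the post at (447,355) have not moved.

Call:
{"name": "move_arm", "arguments": {
  "targets": [0.017,-0.001,0,0.4,0,0.036,-0.001,0,0.4,0,0.036,-0.001,0,0.4,0]
}}

```text
clock: 4.1
position: [464.4, 189.9, 36.3]
orientation: [-66.8, 89.5, -162.2]
contact_force: [-0.6, -0.2, -0.1]
gripper_width: 0.2
```

```bash
cat >> h.py <<'E'
A=np.array([517,154.])
def W(a,off,z,R=52):
    th=np.radians(a);e=np.array([np.cos(th),np.sin(th)]);return (*(A+R*e-off*np.array([-e[1],e[0]])),z,a-180)
E
python3 - <<'E'
from h import *
rows([W(174.6,26,41),W(174.6,20,41)]+[W(174.6+7*i,19,41) for i in range(1,11)],3)
E
```

```text
-0.005, 0.004, 0.005 , 0, 0,
-0.005, 0.004, 0.011 , 0, 0,
-0.005, 0.002, 0.018 , -7, 0,
-0.005, 0.001, 0.025 , -14, 0,
-0.005, 0, 0.032 , -21, 0,
-0.005, 0.001, 0.038 , -28, 0,
-0.005, 0.002, 0.045 , -35, 0,
-0.005, 0.004, 0.052 , -42, 0,
-0.005, 0.007, 0.058 , -49, 0,
-0.005, 0.011, 0.063 , -56, 0,
-0.005, 0.015, 0.069 , -63, 0,
-0.005, 0.02, 0.073 , -70, 0,
now 4.1 [464.4 189.9  36.3] -5.4 [-0.6 -0.2 -0.1] 0.2 [ 12.  19. -44. 114.  17.  54. -46.]
```

Call:
{"name": "move_arm", "arguments": {
  "targets": [-0.005,0.004,0.005,0,0,-0.005,0.004,0.011,0,0,-0.005,0.002,0.018,-7,0,-0.005,0.001,0.025,-14,0,-0.005,0,0.032,-21,0,-0.005,0.001,0.038,-28,0,-0.005,0.002,0.045,-35,0,-0.005,0.004,0.052,-42,0]
}}

```text
clock: 4.9
position: [464.6, 137.6, 43.0]
orientation: [-105.3, 89.6, -158.4]
contact_force: [-0.2, 2.5, 0.4]
gripper_width: 0.2
```

```bash
python3 - <<'E'
from h import *
rows([W(174.6+7*i,19,41) for i in range(6,13)],3)
c=r.capture("top");u,v=proj(c,[500,150,22])[0].astype(int)
cv2.imwrite("pics/t3.png",cv2.resize(c["color"][v-50:v+50,u-66:u+67,::-1],(798,600),interpolation=cv2.INTER_NEAREST))
E
```

```text
0.002, -0, -0.001 , 0.3, 0,
0.002, -0.002, 0.006 , -6.7, 0,
0.002, -0.003, 0.012 , -13.7, 0,
0.002, -0.004, 0.019 , -20.7, 0,
0.002, -0.003, 0.026 , -27.7, 0,
0.002, -0.002, 0.032 , -34.7, 0,
0.002, 0, 0.039 , -41.7, 0,
now 4.9 [464.6 137.6  43. ] 36.9 [-0.2  2.5  0.4] 0.2 [ 24.  19. -52. 116.  18.  54.   0.]
```

View pics/t3.png

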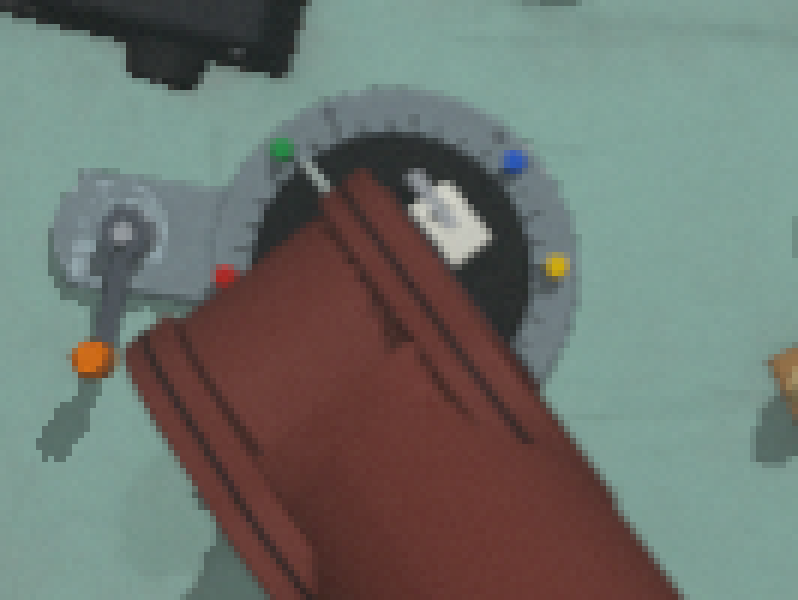

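The index line, at (310,170), now lies next to the green peg, so the stage follows the post as planned. I'll carry on to about 10° short of red.

Call:
{"name": "move_arm", "arguments": {
  "targets": [0.002,-0.002,0.006,-6.7,0,0.002,-0.003,0.012,-13.7,0,0.002,-0.004,0.019,-20.7,0,0.002,-0.003,0.026,-27.7,0,0.002,-0.002,0.032,-34.7,0,0.002,0,0.039,-41.7,0,0.002,0,0.039,-41.7,0,0.002,0,0.039,-41.7,0]
}}

```text
clock: 5.75
position: [488.7, 104.7, 41.2]
orientation: [-137.4, 89.6, -148.8]
contact_force: [-0.6, 1.1, 0.4]
gripper_width: 0.2
```

```bash
python3 - <<'E'
from h import *
rows([W(258.6+i,19,41) for i in range(0,14,2)],4)
for n in("top","scene"):
    c=r.capture(n);u,v=proj(c,[517,154,22])[0].astype(int)
    cv2.imwrite(f"pics/{n}4.png",c["color"][:,:,::-1]);
    locals().update({n:cv2.resize(c["color"][v-35:v+35,u-46:u+47,::-1],(399,300),interpolation=cv2.INTER_CUBIC)})
    for t in("index_tip","finger_post"):
        for d in r.mark_of(n,t)[:1]: print(n,t,np.round(d["location"],1),d["confidence"], np.degrees(np.arctan2(*(np.array(d["location"])[:2]-A)[::-1])))
cv2.imwrite("pics/b4.png",np.hstack([top,scene]))
E
```

```text
0.0002, 0.0019, -0.001 , 0, 0,
0.0002, 0.0013, 0.0008 , -2, 0,
0.0002, 0.0007, 0.0027 , -4, 0,
0.0002, 0.0002, 0.0045 , -6, 0,
0.0002, -0.0002, 0.0064 , -8, 0,
0.0002, -0.0006, 0.0083 , -10, 0,
0.0002, -0.0009, 0.0102 , -12, 0,
now 5.75 [488.7 104.7  41.2] 78.6 [-0.6  1.1  0.4] 0.2 [ 33.  24. -58. 114.  24.  56.  42.]
top index_tip [532.  218.2  19.6] 0.68 76.84905131905529
scene index_tip [521.6 222.   20.1] 0.76 86.13000503949395
scene finger_post [510.8 100.9  39.4] 0.77 -96.65974762413394
```

View pics/b4.png

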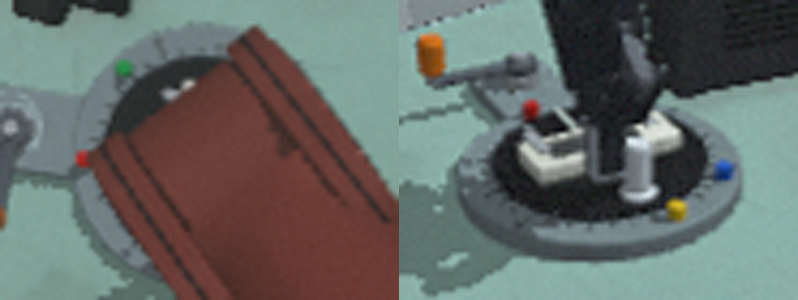

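The hand sits behind the post in the scene view and clear of the plate, with the red peg at about (531,108). I'll work out the stage angle from the post's pixels in the scene picture.

```bash
cat >> h.py <<'E'
def postang(c,a0):
    best=None
    from scipy.optimize import minimize_scalar
    hsv=cv2.cvtColor(c["color"],cv2.COLOR_RGB2HSV).astype(int)
    th=np.radians(a0);P=[A[0]+52*np.cos(th),A[1]+52*np.sin(th),0]
    u,v=proj(c,P[:2]+[45])[0];yy,xx=np.mgrid[:384,:512]
    # rendered silhouette (upper cylinder z 30..57) vs bright mask
    m=((hsv[...,1]<50)&(hsv[...,2]>105)).astype(np.uint8);n,l,st,ce=cv2.connectedComponentsWithStats(m)
    win=(abs(xx-u)<14)&(abs(yy-v)<16)
    t=np.linspace(0,2*np.pi,24)
    out=[]
    for a in np.arange(a0-12,a0+12,.25):
        q=np.radians(a);x,y=A+52*np.array([np.cos(q),np.sin(q)])
        pts=np.array([[x+8*np.cos(k),y+8*np.sin(k),z] for z in(28,57) for k in t])
        h=cv2.convexHull((proj(c,pts)*16).round().astype(np.int32))
        s=np.zeros((384,512),np.uint8);cv2.fillConvexPoly(s,h,255,cv2.LINE_AA,4);s=s/255.
        out.append((-(s*(2*m-1.))[win].sum(),a))
    out.sort();return [(round(float(a),2),round(float(b),2)) for a,b in out[:5]]
E
python3 - <<'E'
from h import *
c=r.capture("scene");print(postang(c,261))
print("peg",proj(c,[[515.7,231.5,20]]),blob(c,"red",[515.7,231.5,20],8))
pr=proj(c,[[517+77.5*np.cos(np.radians(-88.9+0)),154+77.5*np.sin(np.radians(-89.1)),21]]);print("yel",pr,blob(c,"yellow",[518.2,76.6,21],8))
E
```

```text
[(-73.87, 263.25), (-73.52, 263.5), (-73.4, 263.75), (-73.18, 263.0), (-73.12, 262.75)]
peg [[207.59569618 181.30630192]] (array([207.2, 181.5]), 10)
yel [[241.72044132 204.42381356]] (array([241.05882353, 204.11764706]), 17)
```

Call:
{"name": "move_arm", "arguments": {
  "targets": [0,0.0005,0.001,-1,0,0,0.0005,0.002,-2,0,0,0.0,0.003,-3,0,0,0,0.004,-4,0,0,0,0.004,-4,0]
}}

```text
clock: 6.6
position: [492.3, 104.3, 40.7]
orientation: [-144.7, 89.6, -151.7]
contact_force: [-0.9, -0.4, -0.1]
gripper_width: 0.1
```

```bash
python3 - <<'E'
from h import *
c=r.capture("scene");print(postang(c,266));rows([W(264,19,41)])
E
```

```text
[(-61.88, 266.5), (-61.77, 266.25), (-61.74, 267.0), (-61.6, 266.75), (-61.52, 268.0)]
-0.0003, 0.0001, 0.0004 , -1.1, 0,
now 6.65 [492.3 104.3  40.7] 82.9 [-0.7 -0.6  1. ] -0.0 [ 34.  24. -59. 113.  25.  57.  46.]
```

```bash
python3 - <<'E'
from h import *
rows([(477,104,41,83),(477,104,75,83),(477,104,115,83),(470,60,130,83),(460,15,140,83),(450,-30,140,83),(445,-75,140,83),(445,-75,140,83)],3)
E
```

```text
-0, -0.002, -0.015 , -0.1, 0,
-0.034, -0.002, -0.015 , -0.1, 0,
-0.074, -0.002, -0.016 , -0.1, 0,
-0.089, -0.047, -0.017 , -0.1, 0,
-0.099, -0.093, -0.022 , -0.1, 0,
-0.099, -0.139, -0.026 , -0.1, 0,
-0.098, -0.184, -0.025 , -0.1, 0,
-0.098, -0.184, -0.025 , -0.1, 0,
now 6.65 [492.3 104.3  40.7] 82.9 [-0.7 -0.6  1. ] -0.0 [ 34.  24. -59. 113.  25.  57.  46.]
```

Call:
{"name": "move_arm", "arguments": {
  "targets": [0,-0.002,-0.015,0,0,-0.034,-0.002,-0.015,0,0,-0.074,-0.002,-0.016,0,0,-0.089,-0.047,-0.017,0,0,-0.099,-0.093,-0.022,0,0,-0.099,-0.139,-0.026,0,0,-0.098,-0.184,-0.025,0,0,-0.098,-0.184,-0.025,0,0]
}}

```text
clock: 7.45
position: [444.3, -81.5, 139.5]
orientation: [-131.0, 89.5, -138.7]
contact_force: [0.1, -0.0, -1.1]
gripper_width: -0.3
```

```bash
cat >> h.py <<'E'
def stage(c,a0):
    "index angle (world) by matching line, plate and post against top picture"
    g=cv2.cvtColor(c["color"],cv2.COLOR_RGB2GRAY).astype(np.float32)
    def samp(a):
        q=np.radians(a);R=np.array([[np.cos(q),-np.sin(q)],[np.sin(q),np.cos(q)]])
        def S(xs,ys,z):
            X,Y=np.meshgrid(xs,ys);P=np.c_[np.c_[X.ravel(),Y.ravel()]@R.T+A,np.full(X.size,z)]
            uv=proj(c,P).astype(np.float32);return cv2.remap(g,uv[:,0].reshape(-1,1),uv[:,1].reshape(-1,1),cv2.INTER_LINEAR).mean()
        L=S(np.linspace(38,64,20),[-1,0,1],22)
        tt=np.linspace(0,2*np.pi,20);
        xs=np.linspace(-17,17,12);ys=np.linspace(-47,47,30)
        Pl=np.mean([S([-16],ys,34),S([16],ys,34)])
        Po=S(np.linspace(-58,-46,8),np.linspace(-6,6,8),57)
        return L,Pl,Po
    aa=np.arange(a0-8,a0+8,.25);v=np.array([samp(a) for a in aa])
    res=[]
    for k in range(3):
        i=np.argmax(v[:,k]);w=np.clip(v[:,k]-np.percentile(v[:,k],50),0,None)**2;w[abs(aa-aa[i])>4]=0
        res.append((round(float(aa[i]),2),round(float((w*aa).sum()/w.sum()),2)))
    return res
E
python3 - <<'E'
from h import *
c=r.capture("top");print("line,plate,post",stage(c,86.5));print(r.get_state()["position"])
u,v=proj(c,[517,154,22])[0].astype(int);print(u,v)
cv2.imwrite("pics/t5.png",cv2.resize(c["color"][v-45:v+45,u-60:u+60,::-1],(800,600),interpolation=cv2.INTER_CUBIC))
for P in([515.7,231.5,21],):print("red",blob(c,"red",P,8),back(c,blob(c,"red",P,8)[0],21))
s=r.capture("scene");print(postang(s,266))
E
```

```text
line,plate,post [(83.5, 83.49), (84.0, 83.74), (86.0, 85.72)]
[444.9277111  -78.16817622 139.62818296]
214 197
red (array([187., 199.]), 9) [[515.2294878  231.58847362  21.        ]]
[(-82.07, 262.75), (-81.97, 262.5), (-81.67, 263.25), (-81.54, 263.5), (-81.11, 263.0)]
```

View pics/t5.png

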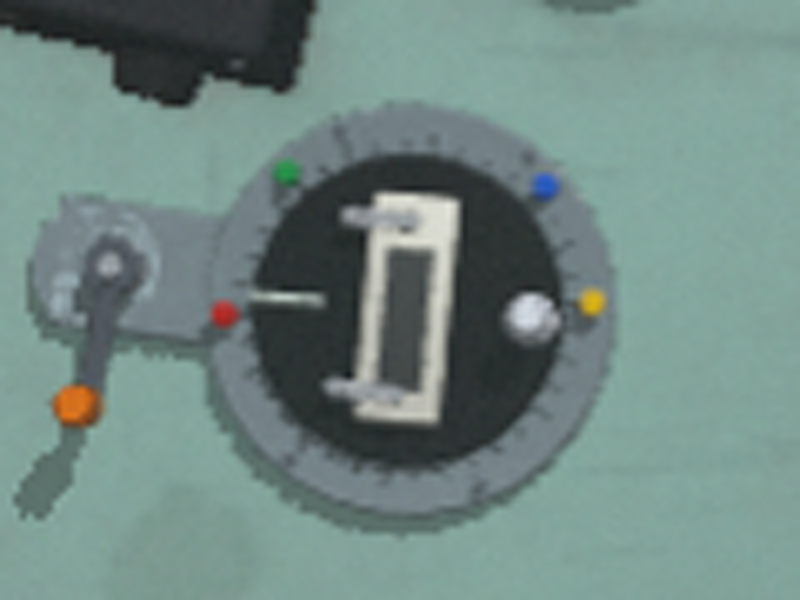

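The picture shows the index line at about (285,298), slightly clockwise of the red peg at (224,315). It needs 7.4° more: the line is at 83.5° and the peg at 90.9°. I'll go back in behind the post and push slowly.

```bash
python3 - <<'E'
from h import *
p=W(263.5,33,41)
rows([(452,-35,140,83),(465,10,140,83),(472,55,125,83),(*p[:2],115,83),(*p[:2],80,83),(*p[:2],50,83),(*p[:2],41,83.5),W(263.5,26,41),W(263.5,21,41),W(263.5,20,41),W(264,20,41),W(264,20,41)],3)
E
```

```text
-0.001, 0.041, 0.001 , -0.3, 0,
-0.001, 0.088, 0.009 , -0.3, 0,
0.014, 0.133, 0.01 , -0.3, 0,
0.024, 0.185, 0.01 , -0.3, 0,
0.059, 0.185, 0.01 , -0.3, 0,
0.089, 0.185, 0.01 , -0.3, 0,
0.098, 0.185, 0.01 , -0.8, 0,
0.098, 0.185, 0.017 , -0.8, 0,
0.098, 0.185, 0.022 , -0.8, 0,
0.098, 0.185, 0.023 , -0.8, 0,
0.098, 0.185, 0.024 , -1.3, 0,
0.098, 0.185, 0.024 , -1.3, 0,
now 7.55 [445.3 -75.9 139.7] 82.7 [-0.2  1.1 -0. ] 0.0 [ 66.   6. -63. 114.   6.  64.  83.]
```

Call:
{"name": "move_arm", "arguments": {
  "targets": [-0.001,0.041,0.001,0,0,-0.001,0.088,0.005,0,0,0.014,0.133,0.007,0,0,0.024,0.185,0.007,0,0,0.059,0.185,0.008,0,0,0.089,0.185,0.01,0,0,0.098,0.185,0.01,-0.8,0,0.098,0.185,0.015,-0.8,0,0.098,0.185,0.019,-0.8,0,0.098,0.185,0.021,-0.8,0,0.098,0.185,0.022,-0.8,0]
}}

```text
clock: 8.65
position: [491.2, 104.2, 41.9]
orientation: [-132.0, 89.7, -138.6]
contact_force: [0.1, -0.4, 0.4]
gripper_width: 0.1
```

```bash
python3 - <<'E'
from h import *
s=r.capture("scene");print(postang(s,264))
rows([W(263.5,19,41)]+[W(264+i*.5,19,41) for i in range(0,13)],4)
E
```

```text
[(-68.55, 266.25), (-68.49, 266.5), (-68.36, 265.25), (-68.35, 266.0), (-68.14, 265.75)]
0.0007, 0.0005, 0.0012 , -0, 0,
0.0007, 0.0003, 0.0017 , -0.5, 0,
0.0007, 0.0001, 0.0021 , -1, 0,
0.0007, -0, 0.0026 , -1.5, 0,
0.0007, -0.0002, 0.003 , -2, 0,
0.0007, -0.0003, 0.0035 , -2.5, 0,
0.0007, -0.0005, 0.004 , -3, 0,
0.0007, -0.0006, 0.0044 , -3.5, 0,
0.0007, -0.0007, 0.0049 , -4, 0,
0.0007, -0.0009, 0.0054 , -4.5, 0,
0.0007, -0.001, 0.0058 , -5, 0,
0.0007, -0.0011, 0.0063 , -5.5, 0,
0.0007, -0.0012, 0.0068 , -6, 0,
0.0007, -0.0014, 0.0072 , -6.5, 0,
now 8.7 [491.  104.2  41.7] 83.5 [ 0.1  0.  -0.8] 0.4 [ 35.  25. -61. 113.  26.  57.  45.]
```

Call:
{"name": "move_arm", "arguments": {
  "targets": [0.0007,0.0003,0.001,-0.5,0,0.0007,0.0,0.0017,-1,0,0.0007,0,0.0024,-2,0,0.0007,-0.0002,0.003,-3,0,0.0007,-0.0003,0.0036,-4,0,0.0007,-0.0005,0.0042,-4.5,0,0.0007,-0.0007,0.0048,-5,0,0.0007,-0.001,0.0053,-5.5,0,0.0007,-0.001,0.0057,-6,0,0.0007,-0.001,0.006,-6.5,0,0.0007,-0.001,0.006,-6.5,0,0.0007,-0.001,0.006,-6.5,0]
}}

```text
clock: 9.9
position: [496.8, 102.4, 40.9]
orientation: [-139.8, 89.7, -139.9]
contact_force: [-0.5, -0.9, 0.3]
gripper_width: -0.3
```

```bash
python3 - <<'E'
from h import *
rows([W(268.5,19,41),W(269.5,19,41),W(270.9,19,41)],4)
s=r.capture("scene");print(postang(s,269))
for d in r.mark_of("scene","finger_post")[:1]: print(np.round(d["location"],1))
E
```

```text
-0.0001, 0.0001, -0.0002 , 1.5, 0,
-0.0001, -0.0003, 0.0007 , 0.5, 0,
-0.0001, -0.0007, 0.002 , -0.9, 0,
now 9.9 [496.8 102.4  40.9] 90.0 [-0.5 -0.9  0.3] -0.3 [ 36.  26. -61. 113.  27.  58.  51.]
[(-45.54, 272.25), (-45.51, 271.0), (-45.44, 272.0), (-45.38, 272.5), (-45.25, 271.75)]
[515.3  99.5  40.6]
```

Call:
{"name": "move_arm", "arguments": {
  "targets": [0,0,-0.015,0,0,-0.034,0,-0.017,0,0,-0.074,0,-0.02,0,0,-0.089,-0.047,-0.027,0,0,-0.099,-0.093,-0.037,0,0,-0.099,-0.139,-0.045,0,0,-0.098,-0.184,-0.047,0,0,-0.098,-0.184,-0.047,0,0]
}}

```text
clock: 10.8
position: [449.6, -87.8, 140.0]
orientation: [-122.4, 89.6, -123.0]
contact_force: [-0.5, -0.2, 0.1]
gripper_width: -0.0
```

```bash
python3 - <<'E'
from h import *
c=r.capture("top");print("line,plate,post",stage(c,88))
s=r.capture("scene");print(postang(s,268))
p=W(268,33,41)
rows([(p[0]-10,60,140,89)],3)
E
```

```text
line,plate,post [(89.0, 88.72), (89.25, 88.82), (90.25, 90.26)]
[(-73.44, 266.5), (-73.1, 265.75), (-73.01, 266.0), (-72.99, 266.25), (-72.9, 266.75)]
-0.001, 0.142, 0.021 , 0.8, 0,
now 10.9 [450.3 -81.9 140.1] 89.8 [ 0.1  1.  -0.3] -0.4 [ 70.   8. -68. 114.   9.  64.  88.]
```

Line and plate both read about 88.8° against 90.9° for the peg, so about 2° remain. The hand's nominal angle predicts the stage angle well, so I'll push to 271°.

```bash
python3 - <<'E'
from h import *
p=W(268.8,33,41)
rows([(455,-35,140,89),(465,10,140,89),(470,55,125,89),(p[0]-3,p[1],115,89),(p[0]-2,p[1],80,89),(*p[:2],50,89),(*p[:2],41,89),W(268.8,26,41),W(268.8,22,41),W(268.8,21,41),W(268.8,20.5,41)],3)
E
```

```text
-0, 0.047, 0.005 , 0.8, 0,
-0, 0.092, 0.014 , 0.8, 0,
0.014, 0.137, 0.019 , 0.8, 0,
0.024, 0.185, 0.029 , 0.8, 0,
0.059, 0.185, 0.03 , 0.8, 0,
0.089, 0.185, 0.032 , 0.8, 0,
0.098, 0.185, 0.032 , 0.8, 0,
0.098, 0.185, 0.039 , 1, 0,
0.098, 0.185, 0.043 , 1, 0,
0.098, 0.185, 0.044 , 1, 0,
0.098, 0.185, 0.045 , 1, 0,
now 10.9 [450.3 -81.9 140.1] 89.8 [ 0.1  1.  -0.3] -0.4 [ 70.   8. -68. 114.   9.  64.  88.]
```

Call:
{"name": "move_arm", "arguments": {
  "targets": [0,0.047,0.005,0.8,0,0,0.092,0.014,0.8,0,0.014,0.137,0.019,0.8,0,0.024,0.185,0.026,0.8,0,0.059,0.185,0.028,0.8,0,0.089,0.185,0.031,0.8,0,0.098,0.185,0.032,0.8,0,0.098,0.185,0.037,1,0,0.098,0.185,0.041,1,0,0.098,0.185,0.043,1,0,0.098,0.185,0.0435,1,0]
}}

```text
clock: 12.0
position: [495.3, 102.4, 42.4]
orientation: [-112.7, 89.8, -113.9]
contact_force: [-0.0, -0.3, 0.0]
gripper_width: 0.4
```

```bash
python3 - <<'E'
from h import *
rows([W(268.8,19,41),W(269.5,19,41),W(270.5,19,41),W(271,19,41)],4)
E
```

```text
0.0014, 0, 0.0017 , -0.1, 0,
0.0014, -0.0002, 0.0023 , -0.8, 0,
0.0014, -0.0005, 0.0032 , -1.8, 0,
0.0014, -0.0006, 0.0037 , -2.3, 0,
now 12.0 [495.3 102.4  42.4] 88.7 [-0.  -0.3  0. ] 0.4 [ 36.  26. -62. 113.  27.  57.  50.]
```

Call:
{"name": "move_arm", "arguments": {
  "targets": [0.001,0,0.0008,0,0,0.001,0,0.0014,0,0,0.001,0,0.0018,-0.5,0,0.001,-0.0001,0.0022,-1,0,0.001,-0.0003,0.0026,-1.3,0,0.001,-0.0004,0.003,-1.6,0,0.001,-0.0005,0.0034,-2,0,0.001,-0.0006,0.0037,-2.3,0,0.001,-0.0006,0.0037,-2.3,0,0.001,-0.0006,0.0037,-2.3,0]
}}

```text
clock: 13.0
position: [498.9, 101.7, 41.3]
orientation: [-115.8, 89.8, -114.8]
contact_force: [-2.1, -0.5, -0.2]
gripper_width: 0.0
```

```bash
python3 - <<'E'
from h import *
rows([W(271,19,41)],4)
E
```

```text
0.0003, -0, -0 , 0, 0,
now 13.0 [498.9 101.7  41.3] 91.0 [-2.1 -0.5 -0.2] 0.0 [ 36.  26. -62. 113.  28.  58.  52.]
```

Call:
{"name": "move_arm", "arguments": {
  "targets": [0,0,-0.015,0,0,-0.034,0,-0.017,0,0,-0.074,0,-0.02,0,0,-0.089,-0.047,-0.027,0,0,-0.099,-0.093,-0.037,0,0,-0.099,-0.139,-0.045,0,0,-0.098,-0.184,-0.047,0,0,-0.098,-0.184,-0.047,0,0]
}}

```text
clock: 13.8
position: [454.9, -89.5, 140.0]
orientation: [-105.6, 89.6, -105.0]
contact_force: [0.8, 1.1, 0.0]
gripper_width: -0.2
```

```bash
python3 - <<'E'
from h import *
c=r.capture("top");print("line,plate,post",stage(c,90))
uv,k=blob(c,"orange",[479,288,54],10);print("knob",back(c,uv,54)[0].round(1))
u,v=proj(c,[517,154,22])[0].astype(int)
cv2.imwrite("pics/t6.png",cv2.resize(c["color"][v-36:v+36,u-65:u+31,::-1],(800,600),interpolation=cv2.INTER_CUBIC))
rows([(450,-80,140,91)])
E
```

```text
line,plate,post [(90.5, 90.51), (91.25, 91.31), (92.75, 92.43)]
knob [478.7 287.5  54. ]
0.0001, 0.006, -0.0052 , -0.3, 0,
now 13.85 [455.3 -85.9 140.1] 90.7 [ 0.6  0.7 -0.1] 0.2 [ 70.   9. -68. 113.  10.  64.  88.]
```

View pics/t6.png

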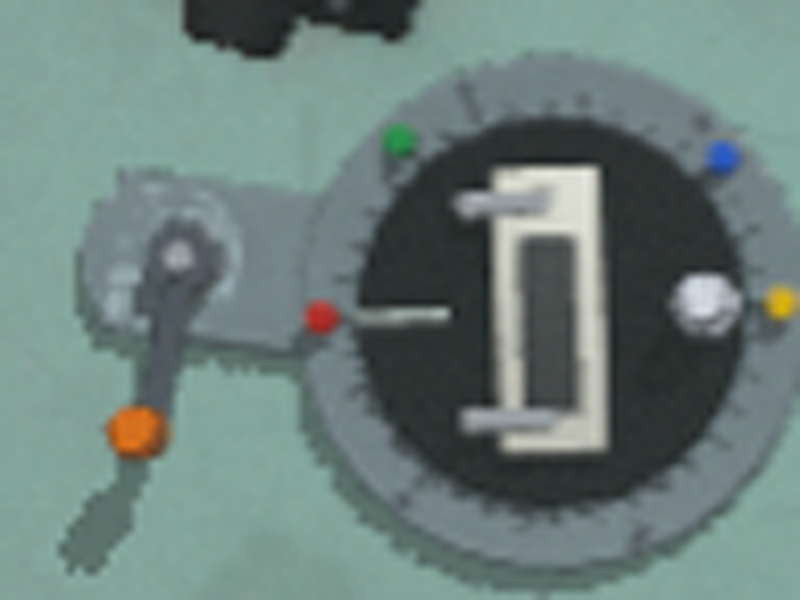

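The index line at (405,314) now points straight at the red peg at (322,318). The line reads 90.5° and the plate 91.3°, against 90.9° for the peg. The clamp is still open, so I go to the dial side of the knob.

```bash
cat >> h.py <<'E'
PV=np.array([536.8,277.4])
def K(q,off,z,R=60):
    "q clamp angle deg from open; tool y along push"
    th=np.radians(170.9-q);e=np.array([np.cos(th),np.sin(th)]);t=np.array([e[1],-e[0]]);p=PV+R*e-off*t
    return (*p,z,80.9-q)
E
python3 - <<'E'
from h import *
p=K(0,40,41);print(p,K(60,23.5,41))
rows([(460,-40,140,88),(465,10,140,86),(470,60,140,84),(472,110,140,82),(472,160,140,81),(472,210,140,81),(*p[:2],140,81),(*p[:2],110,81),(*p[:2],75,81),(*p[:2],50,81),(*p[:2],42,81),(*p[:2],42,81)],3)
c=r.capture("top");g=cv2.cvtColor(c["color"],cv2.COLOR_RGB2GRAY);print("lamp",back(c,[[176.5,167],[197.5,165.5]],121).round(),back(c,[[176.5,167],[197.5,165.5]],20).round())
E
```

```text
(np.float64(471.2288489047659), np.float64(247.39293176523253), 41, 80.9) (np.float64(493.4419148942782), np.float64(325.0689254752505), 41, 20.900000000000006)
-0, 0.046, 0.005 , 2.7, 0,
-0, 0.096, 0.011 , 4.7, 0,
-0.001, 0.146, 0.016 , 6.7, 0,
-0.001, 0.196, 0.019 , 8.7, 0,
-0.001, 0.246, 0.02 , 9.7, 0,
-0.001, 0.296, 0.02 , 9.7, 0,
-0.001, 0.333, 0.02 , 9.7, 0,
0.029, 0.333, 0.02 , 9.7, 0,
0.064, 0.333, 0.02 , 9.7, 0,
0.089, 0.334, 0.02 , 9.7, 0,
0.097, 0.334, 0.02 , 9.7, 0,
0.097, 0.334, 0.02 , 9.7, 0,
now 13.85 [455.3 -85.9 140.1] 90.7 [ 0.6  0.7 -0.1] 0.2 [ 70.   9. -68. 113.  10.  64.  88.]
lamp [[594. 244. 121.]
 [597. 189. 121.]] [[606. 261.  20.]
 [610. 201.  20.]]
```

Call:
{"name": "move_arm", "arguments": {
  "targets": [0,0.046,0.005,2.7,0,0,0.096,0.011,4.7,0,0,0.146,0.016,6.7,0,0,0.196,0.019,8.7,0,0,0.246,0.02,9.7,0,0,0.296,0.02,9.7,0,0,0.333,0.02,9.7,0,0,0.333,0.02,9.7,0,0.03,0.333,0.02,9.7,0,0.065,0.334,0.02,9.7,0,0.09,0.334,0.02,9.7,0,0.097,0.334,0.02,9.7,0]
}}

```text
clock: 15.1
position: [468.1, 250.6, 39.7]
orientation: [-128.8, 89.6, -137.5]
contact_force: [-0.8, -0.4, -0.2]
gripper_width: -0.1
```

```bash
python3 - <<'E'
from h import *
rows([K(0,33,42),K(0,28,42),K(0,24,42)]+[K(5*i,23.5,42) for i in range(1,10)],3)
E
```

```text
-0.002, 0.004, 0.004 , 0.4, 0,
-0.002, 0.009, 0.004 , 0.4, 0,
-0.002, 0.013, 0.004 , 0.4, 0,
-0.002, 0.019, 0.002 , 5.4, 0,
-0.002, 0.025, 0.001 , 10.4, 0,
-0.002, 0.03, -0 , 15.4, 0,
-0.003, 0.036, -0.001 , 20.4, 0,
-0.003, 0.041, -0 , 25.4, 0,
-0.003, 0.047, 0 , 30.4, 0,
-0.003, 0.052, 0.001 , 35.4, 0,
-0.003, 0.058, 0.003 , 40.4, 0,
-0.003, 0.063, 0.005 , 45.4, 0,
now 15.1 [468.1 250.6  39.7] 81.3 [-0.8 -0.4 -0.2] -0.1 [ 17.  29. -60. 110.  30.  59.  25.]
```

Call:
{"name": "move_arm", "arguments": {
  "targets": [-0.002,0.004,0.004,0.4,0,-0.002,0.009,0.004,0.4,0,-0.002,0.013,0.004,0.4,0,-0.002,0.019,0.002,5.4,0,-0.002,0.025,0.001,10.4,0,-0.002,0.03,0,15.4,0,-0.003,0.036,-0.001,20.4,0,-0.003,0.041,0,25.4,0,-0.003,0.047,0,30.4,0,-0.003,0.052,0.001,35.4,0,-0.003,0.058,0.003,40.4,0,-0.003,0.063,0.005,45.4,0]
}}

```text
clock: 16.3
position: [483.0, 312.9, 43.4]
orientation: [-78.4, 89.7, -132.7]
contact_force: [-1.0, -1.6, 0.6]
gripper_width: -0.2
```

```bash
python3 - <<'E'
from h import *
rows([K(q,23.5,42) for q in (45,48,51,54,56,58,60,62)],3)
for n in ("scene","top"):
  c=r.capture(n)
  for d in r.mark_of(n,"clamp_knob")[:1]: print(n,np.round(d["location"],1),d["confidence"])
  print(blob(c,"orange",K(48,0,52)[:3],14))
E
```

```text
0.001, -0.001, 0 , -0.2, 0,
0.001, 0.002, -0.001 , 2.8, 0,
0.001, 0.006, -0.002 , 5.8, 0,
0.001, 0.009, -0.003 , 8.8, 0,
0.001, 0.011, -0.003 , 10.8, 0,
0.001, 0.013, -0.003 , 12.8, 0,
0.001, 0.016, -0.004 , 14.8, 0,
0.001, 0.018, -0.004 , 16.8, 0,
now 16.3 [483.  312.9  43.4] 35.7 [-1.  -1.6  0.6] -0.2 [  2.  29. -49. 104.  25.  59. -21.]
scene [505.9 329.5  51.7] 0.68
(array([186.7, 161.6]), 10)
top [503.1 326.4  45.2] 0.57
(None, 0)
```

Call:
{"name": "move_arm", "arguments": {
  "targets": [0.001,0.002,-0.001,2.8,0,0.001,0.005,-0.002,5.8,0,0.001,0.008,-0.003,8.8,0,0.001,0.01,-0.003,10.8,0,0.001,0.012,-0.003,12.8,0,0.001,0.013,-0.003,13.8,0,0.001,0.014,-0.004,14.8,0,0.001,0.015,-0.004,14.8,0]
}}

```text
clock: 17.3
position: [492.6, 324.6, 42.0]
orientation: [-63.5, 89.7, -132.2]
contact_force: [-0.6, -2.1, 0.3]
gripper_width: 0.2
```

```bash
python3 - <<'E'
from h import *
rows([K(q,23.5,42) for q in (58,60,62)],4)
c=r.capture("scene")
for d in r.mark_of("scene","clamp_knob")[:1]:
  l=np.array(d["location"]);print(l.round(1),170.9-np.degrees(np.arctan2(*(l[:2]-PV)[::-1])))
E
```

```text
0, -0.0011, 0.0007 , -1.6, 0,
0, 0.001, -0.0001 , 0.4, 0,
0, 0.0031, -0.0009 , 2.4, 0,
now 17.3 [492.6 324.6  42. ] 21.3 [-0.6 -2.1  0.3] 0.2 [ -1.  30. -46. 102.  24.  59. -35.]
[513.8 333.2  47.5] 58.49921037809409
```

Not yet against the stop, since the force is only about 2 N. I'll push on in 1 mm steps and watch the force.

Call:
{"name": "move_arm", "arguments": {
  "targets": [0,0.001,0,0,0,0,0.002,0,0,0,0,0.002,0,0,0]
}}

```text
clock: 17.7
position: [494.4, 325.5, 42.0]
orientation: [-68.2, 89.7, -136.8]
contact_force: [-2.1, -0.4, 1.6]
gripper_width: -0.1
```

Call:
{"name": "move_arm", "arguments": {
  "targets": [0,0.001,0,0,0,0,0.002,0,0,0,0,0.002,0,0,0]
}}

```text
clock: 18.0
position: [494.8, 325.8, 41.7]
orientation: [-70.9, 89.5, -139.5]
contact_force: [-7.1, -3.4, 5.4]
gripper_width: 0.2
```

Call:
{"name": "move_arm", "arguments": {
  "targets": [0,0.002,0,0,0,0,0.003,0,0,0,0,0.003,0,0,0]
}}

```text
clock: 18.3
position: [495.0, 326.0, 41.3]
orientation: [-72.3, 89.2, -140.9]
contact_force: [-13.1, -6.5, 9.2]
gripper_width: -0.1
```

```bash
python3 - <<'E'
from h import *
s=r.get_state()["position"]
rows([(478,319,42,21),(474,317,80,21),(474,317,120,21),(474,300,150,25),(472,250,150,30),(470,200,150,38),(465,150,150,46),(460,100,150,54),(455,50,150,62),(455,0,150,70),(455,-50,150,78),(455,-85,150,85)],3)
E
```

```text
-0, -0.018, 0 , 0.4, 0,
-0.038, -0.023, 0.001 , 0.4, 0,
-0.078, -0.024, 0.001 , 0.4, 0,
-0.108, -0.03, 0.017 , -3.6, 0,
-0.108, -0.051, 0.063 , -8.6, 0,
-0.107, -0.071, 0.109 , -16.6, 0,
-0.107, -0.094, 0.153 , -24.6, 0,
-0.106, -0.117, 0.198 , -32.6, 0,
-0.106, -0.139, 0.243 , -40.6, 0,
-0.105, -0.158, 0.289 , -48.6, 0,
-0.105, -0.176, 0.336 , -56.6, 0,
-0.105, -0.189, 0.368 , -63.6, 0,
now 18.3 [495.  326.   41.3] 21.4 [-13.1  -6.5   9.2] -0.1 [ -2.  30. -45. 101.  24.  60. -35.]
```

The knob no longer moves and the force is 15 N, so the lever is firmly on its stop. Withdrawing now.

Call:
{"name": "move_arm", "arguments": {
  "targets": [0,-0.018,0,0.4,0,-0.02,-0.022,0,0.4,0,-0.06,-0.024,0.001,0.4,0,-0.1,-0.026,0.005,0,0,-0.108,-0.051,0.05,-8,0,-0.107,-0.071,0.1,-16,0,-0.107,-0.094,0.15,-24,0,-0.106,-0.117,0.198,-32,0,-0.106,-0.139,0.243,-40,0,-0.105,-0.158,0.289,-48,0,-0.105,-0.176,0.336,-56,0,-0.105,-0.189,0.368,-63,0]
}}

```text
clock: 19.5
position: [457.2, -17.6, 150.7]
orientation: [-121.3, 89.2, -133.6]
contact_force: [0.8, -1.1, 0.1]
gripper_width: -0.0
```

```bash
python3 - <<'E'
from h import *
c=r.capture("top");print("line,plate,post",stage(c,90))
uv,k=blob(c,"orange",K(60,0,54)[:3],12)
if k: 
  l=back(c,uv,54)[0];print("knob",l.round(1),170.9-np.degrees(np.arctan2(*(l[:2]-PV)[::-1])))
u,v=proj(c,[517,190,22])[0].astype(int)
cv2.imwrite("pics/t7.png",cv2.resize(c["color"][v-60:v+60,u-80:u+80,::-1],(800,600),interpolation=cv2.INTER_CUBIC))
rows([])
E
```

```text
line,plate,post [(90.5, 90.5), (91.25, 91.33), (92.75, 92.42)]
knob [516.  331.9  54. ] 59.96651147458694
now 19.55 [456.8 -25.  150.3] 78.3 [ 0.6 -7.2 -0.5] -0.3 [ 46.   4. -49. 113.   4.  65.  73.]
```

View pics/t7.png

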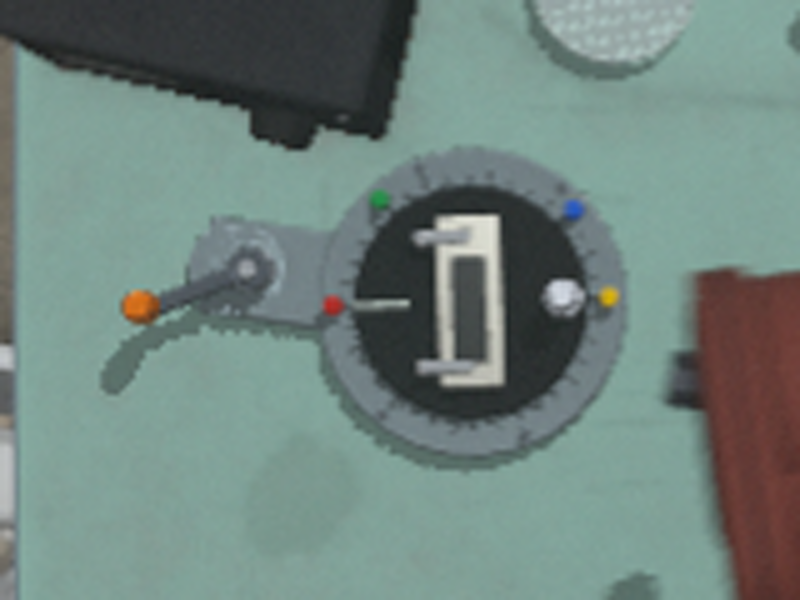

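The clamp knob at (140,305) is home, reading 60.0°, which is the 1.05 rad stop. The index at (380,303) still points at the red peg at (333,305), and the hand is well clear. I'll let the arm settle, then hand in.

Call:
{"name": "move_arm", "arguments": {
  "targets": [0,0,0,0,0,0,0,0,0,0,0,0,0,0,0,0,0,0,0,0]
}}

```text
clock: 19.95
position: [457.0, -24.0, 150.3]
orientation: [-119.1, 89.1, -130.8]
contact_force: [-0.2, -0.0, -0.6]
gripper_width: 0.2
```

```bash
python3 - <<'E'
from h import *
rows([]);r.finish_job()
E
```

```text
now 19.95 [457.  -24.  150.3] 78.3 [-0.2 -0.  -0.6] 0.2 [ 46.   4. -50. 113.   4.  65.  73.]
the job is handed in; nothing more can be done
```

The job is done and handed in at about 20 s. The white index line points at the red peg, the clamp lever is fully home, and the hand is drawn clear and at rest.

- **Stage:** with the fingers shut, I pushed the post about 96° counter-clockwise, finishing in small slow steps with checks in between. The last top-camera check gave the line at 90.5° and the plate at 91.3°, against 90.9° for the red peg. These readings were the same before and after clamping.
- **Clamp:** I pushed the knob outward only after the index was set, until it stopped moving under about 15 N. The lever reads 60.0°, which is the 1.05 rad stop.
- **Readings that disagreed:** the post-based angle read 1–2° higher than the line, and the scene-camera post fit was off by a few degrees with the hand beside the post. I relied on the line and plate instead.
- **Surroundings:** nothing round the dial looked disturbed in the final crop. I did not re-measure the loose objects farther off; the hand passed near them only at 140 mm or higher.

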